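# Crack the sealed flap of a gauge tin with a flat lifter and hold it ajar

## Task

The flap of the tin gauge case is stuck down on its tacky seal: take the flat lifter off its wooden rest by the handle, slide the end of its blade under the flap's overhanging front lip, and lift until the seal breaks and the lip has risen about 25 mm. Finish holding it like that, still gripping the lifter, with the flap resting at standstill on the blade so that the case can air. Do not throw the flap wide open, touch the case and flap only with the lifter, and leave everything else on the bench where it is.

Things in the scene. Friction and masses are not known exactly. Their poses are not given: they have to be found in the camera images.
- lifter_grip (a point): Centre of the handle of the loose flat lifter (0.13 to 0.19 kg): black handle 90 x 16 x 30 mm (long x wide x high), flat sides, top and bottom 15 mm above and below this point. x points along the handle to the blade, z up. It lies level and loose on the rest, this point 45 mm above the bench; between the rest's two saddles the handle is free over 64 mm, centred on this point, for the fingers to pass, with the rest's base plate (8 mm high) below.
- lifter_tip (a point): Middle of the front edge of the lifter's steel blade, 105 mm ahead (x) of the handle's centre and at the same height; the blade is 3 mm thick and 36 mm wide over its last 45 mm, behind that a 14 mm wide neck runs to the handle. x points forward out of the blade, z is normal to its upper face.
- lifter: The whole lifter; origin at the centre of the handle's underside, x to the blade, z up.
- rest: Fixed wooden rest for the lifter, on the left or the right: base 110 x 60 x 8 mm and two saddles 12 mm long, 40 mm wide, tops 30 mm above the bench, centred 38 mm to either side of its middle along x. Origin under its centre; the lifter lies along its x.
- case: Grey-green tin case fixed to the bench, 130 mm deep (x) x 180 mm wide (y) x 75 mm high; origin at the centre of its underside. Its front wall, towards the robot, is at x = -65 mm; x points from the front to the hinge.
- flap_lip (a point): Middle of the underside of the front edge of the flap's lip: the flap is a 4 mm thick plate, 180 mm wide, and its lip overhangs the case's front wall by 22 mm; below the lip is free space down to the bench. Closed, the point is 75 mm above the bench. x points to the hinge, y along the lip.
- flap (a joint): Opening angle of the flap (rad), 0 sealed, growing as the lip rises; hinge along the far top edge of the case, 152 mm from the lip edge (25 mm at the lip = 0.165 rad), end stop at 0.55. The seal needs about 6 N upward at the lip to break (grip the lifter firmly, 80 N or so, lest it tips in the fingers), gives way at once after the lip has risen about 6 mm (0.04 rad); then only the flap's weight (1 to 2 N at the lip) is left, and it falls shut and sticks again if let go.
- plate: Bystander: cast-iron surface plate block 130 x 100 x 47 mm on small feet, fixed, opposite the rest; origin under its centre.
- indicator: Bystander: brass dial indicator on a round-based stand, 116 mm high, standing loose on the plate block; origin under its base.
- edge: Bystander: blued steel straight edge 300 x 35 x 8 mm lying along y behind the case; origin under its centre.
- plug: Bystander: nickel plug gauge with black handle, 36 mm wide, 122 mm high, standing on its handle; origin under its centre.
- ringgauge: Bystander: steel ring gauge, 70 mm wide, 22 mm high; origin under its centre.
- gaugebox: Bystander: closed walnut box 110 x 160 x 45 mm; origin under its centre.

How it is judged (in metres and radians):
On the way, in this order (a step that is already met when the one before it is completed fails the run):
1. the lifter is lifted off its rest in the gripper while the flap is still sealed (height (world z) of lifter_grip above 0.06 m and contact force between the fingers and lifter above 1 N and value of joint flap below 0.03 rad), for 0.2 s.
2. the end of the blade is under the lip, the flap still down (x of lifter_tip in the frame of case between -0.084 and 0.03 m and y of lifter_tip in the frame of case between -0.09 and 0.09 m and z of lifter_tip in the frame of case between 0.04 and 0.08 m and value of joint flap below 0.04 rad), for 0.1 s.
3. the blade breaks the flap free of its seal (x of lifter_tip in the frame of case between -0.084 and 0.03 m and y of lifter_tip in the frame of case between -0.09 and 0.09 m and value of joint flap above 0.08 rad and contact force between lifter and flap above 0.2 N and contact force between the fingers and lifter above 1 N), for 0.2 s.
At the end, for the whole second after the job is handed in: Flap still, 0.10 to 0.27 rad open (lip 15 to 40 mm up), resting (over 0.3 N) on the lifter; blade end at least 3 mm inside the lip edge, within its width; lifter gripped (over 2 N), handle over 60 mm up, tilt under 0.6 rad; bystanders within 20 mm of their start (x of lifter_tip in the frame of case between -0.084 and 0.03 m and y of lifter_tip in the frame of case between -0.09 and 0.09 m and value of joint flap between 0.1 and 0.27 rad and velocity of joint flap between -0.05 and 0.05 rad/s and contact force between lifter and flap above 0.3 N and contact force between the fingers and lifter above 2 N and height (world z) of lifter_grip above 0.06 m and angle between lifter_tip's own z axis and vertical below 0.6 rad and distance of each of plate, indicator, edge, plug, ringgauge, gaugebox from where it was at the start of the episode below 0.02 m); the arm keeps its last pose, push and grip.
It fails at once if the flap is thrown open beyond 0.42 rad (value of joint flap above 0.42 rad).
It fails at once if the gripper or arm touches the case or flap (contact force between any of the arm, the fingers and case above 2 N).
It fails at once if a bystander is knocked out of its place (distance of any of plate, indicator, edge, plug, ringgauge, gaugebox from where it was at the start of the episode above 0.03 m).
It also fails if it takes over 45 s, if anything falls off the work surface, if the arm or the gripper's body presses on something with over 40 N, if the wrist force passes 120 N, or if a joint passes its speed limit or range.

## Robot

A 6-joint arm with a two-finger parallel gripper is mounted at the origin on the work surface. World frame = base frame: x ahead of the robot, y to its left, z up, the work surface at z = 0. Lengths are in mm, angles in rad, forces in N, time in s.
With the tool pointing down it reaches from about 350 to 775 mm from the base axis. Payload 7.3 kg.
Tool frame: the origin (TCP) lies on the centre line of the jaws, within the pads' length; the fingertips stand 22 mm ahead of it and the grasp point (between the pads) lies 3 mm ahead of it; z points along the fingers, y is the direction in which the jaws open and shut (so a half turn about z gives the same grasp; the last joint's range is limited). The gripper opens to 92 mm and grips with 3 to 60 N. Pads are 19 mm wide; open, the fingers measure 130 mm over their backs; the gripper's body (75 mm by 190 mm) begins 47 mm behind the grasp point.
Start: joints at [1.015, 0.342, 1.524, -0, 1.275, -0.146], TCP at [209.16, 481.554, 248.741] pointing down, gripper open.
Joint ranges: [-2.53, 2.53], [-0.77, 2.02], [0.04, 2.7], [-1, 4.14], [0.28, 2.66], [-3.11, 3.11]. Speed limits (rad/s): [2.57, 2.57, 3.14, 3.14, 3.14, 3.14].

## Interface

Orientations are given as [roll, pitch, yaw] about the fixed x, y, z axes, in that order (R = Rz(yaw) Ry(pitch) Rx(roll)).
In Python, from plant import get_obs, capture, bot, spot_in gives the robot as it stands.
- The arm moves only by the shell command python3 -m handwheel 'ROWS' [OPENING]. ROWS is JSON, a list of rows, each a list of 2 entries, a list of its own where there are three numbers: the shift along the world's x, y, z in mm, then the turn, a rotation vector about the world's x, y, z in rad. In form: [[[x, y, z], [wx, wy, wz]], ...]. A call has 1 to 12 rows; each row shifts and turns the commanded pose from where the row before left it; what a row does not reach is not made up. A row lasts 1/8 s, in which the tool goes at most 62.5 mm and 10.7 degrees, less where a joint would pass 70% of its speed; a pose out of reach is approached as far as the arm can. A call is refused whole if a number of a shift passes 62.5 or a number of a turn 0.188, either way. A call with a gripper value outside its range is refused whole. OPENING is the closure, from 0 (fully open) to 1 (shut), set as the call begins (- or left out, the last holds). The fingers move at their own pace and stop on an object; the grip force is fixed at half the most. Time passes only in rows, so rows that do not move let the fingers close. It gives the time, the measured TCP pose, the force and the opening at its end, in the units of the state.
- get_obs(): the state, without advancing time (a new reading comes with each control period).
- capture(name): name is "scene" or "side" or "wrist"; returns a dict with "img" (400x640x3 uint8, red, green, blue), "fx", "fy", "cx", "cy" (pixels), "cam_to_world" (4x4, takes a point from camera to world coordinates). Camera axes: x right, y up, looking along -z (the intrinsics and any distortion apply to the point x, -y, -z); pixel columns grow to the right and rows downward; lengths in mm; the calibration is good to about 2 mm. A picture is of the moment at which its call begins. There is no depth.
- bot.close_job(): hands the job in, once; it reports no verdict.
Trained networks look in the newest picture that a camera, given by its name, has taken for a name from the list of things; names that differ only in an ending like _2 or _b are one class to them, and where a whole thing is asked for, a point or a joint stands for the part that bears it (a point fixed in the world has none). Each returns a list of dicts, best first, with "score" (0 to 1); they miss things now and then, are a little off and sometimes report something else, mostly with a low value. They report only what shows in the picture. A call takes as long as a camera call.
- spot_in(thing, camera): "xyz" ([x, y, z] in mm, in the coordinates of the camera as it stood for that picture, good to about 4 mm: the middle of the surface that is visible of it).
The state is a dict: "time": time; "joint_positions": joint angles; "dq": joint speeds; "tau": joint torques, N m; "tool_pos": TCP position; "tcp_rot": TCP orientation; "contact_force": force on the tool from outside, world axes, zero at the start; "moment": the same for the moment, N m; "grip_width": finger opening in mm.
Only numpy, scipy, OpenCV 4.12 (cv2) and the standard library are available. Lean on these libraries where they do the work, as an engineer would, in place of code of your own. Each camera call takes 0.05 s, during which the arm holds its last target. There are 200 camera calls.

## Working session

There is one attempt and no reset: what is moved stays moved. The work goes in short steps, Python scripts to look and compute and a shell command to move; the robot and the scene stay as the last step left them, time stands still between calls to the robot, and variables do not carry over. Pictures are saved under pics/ and viewed, about 8 in all and at most 12, crops included, and the job is handed in when it is done.

```bash
mkdir -p pics; cat > h.py <<'E'
import numpy as np,cv2
from plant import get_obs,capture,bot,spot_in
def w(c,p):
    return (c["cam_to_world"]@np.r_[p,1])[:3]
def ray(c,u,v,z):
    M=c["cam_to_world"];d=M[:3,:3]@np.array([(u-c["cx"])/c["fx"],-(v-c["cy"])/c["fy"],-1]);o=M[:3,3]
    return o+d*(z-o[2])/d[2]
def proj(c,P):
    q=np.linalg.inv(c["cam_to_world"])@np.r_[P,1]
    return c["cx"]+c["fx"]*q[0]/-q[2], c["cy"]+c["fy"]*q[1]/q[2]
E
python3 - <<'E'
from h import *
ims=[]
for n in ["scene","side"]:
    c=capture(n);ims.append(c["img"]);print(n,c["cam_to_world"].round(2).tolist(),c["fx"],c["cx"],c["cy"],[k for k in c])
    for t in ["lifter_grip","lifter_tip","lifter","rest","case","flap_lip","plate","indicator","plug","ringgauge","gaugebox"]:
        for r in spot_in(t,n)[:2]: print(t,round(r["score"],2),w(c,r["xyz"]).round(0))
    cv2.imwrite(f"pics/{n}1.png",c["img"][:,:,::-1])
print(get_obs())
E
```

```text
scene [[0.39, -0.61, 0.69, 1519.65], [0.92, 0.26, -0.29, -364.47], [-0.01, 0.75, 0.66, 951.94], [0.0, 0.0, 0.0, 1.0]] 486.9465654056954 331.3876822717842 195.09889205553776 ['img', 'fx', 'fy', 'cx', 'cy', 'cam_to_world']
lifter_grip 0.93 [491. 297.  42.]
lifter_grip 0.57 [ 728. -245.   24.]
lifter_tip 0.59 [489. 301.  48.]
lifter 0.66 [676.  56.  79.]
lifter 0.64 [493. 297.  45.]
rest 0.76 [467. 283.  10.]
rest 0.34 [642.  66.  82.]
case 0.63 [676.  56.  82.]
case 0.45 [466. 277.  10.]
flap_lip 0.89 [643.  62.  81.]
flap_lip 0.18 [491. 298.  46.]
plate 0.77 [ 507. -353.   54.]
indicator 0.67 [ 455. -358.   92.]
plug 0.95 [ 744. -340.   70.]
plug 0.26 [ 728. -247.   22.]
ringgauge 0.91 [ 726. -245.   22.]
ringgauge 0.66 [490. 298.  43.]
gaugebox 0.8 [750. 354.  48.]
gaugebox 0.47 [640.  66.  79.]
side [[0.9, 0.29, -0.32, 337.55], [-0.43, 0.59, -0.68, -588.69], [-0.01, 0.75, 0.66, 660.75], [0.0, 0.0, 0.0, 1.0]] 389.43702950780784 314.0624686285393 207.90854928739 ['img', 'fx', 'fy', 'cx', 'cy', 'cam_to_world']
lifter_grip 0.78 [477. 293.  47.]
lifter_tip 0.77 [476. 293.  49.]
lifter 0.
[... 285 characters left out ...]
  49.]
gaugebox 0.43 [475. 291.  51.]
{'time': 1.2, 'joint_positions': array([ 1.01503375e+00,  3.42013853e-01,  1.52408655e+00, -3.39947243e-06,
        1.27543770e+00, -1.46023409e-01]), 'dq': array([-0.00126703,  0.00078165,  0.00034859, -0.0002825 ,  0.0009992 ,
       -0.00084092]), 'tau': array([-1.01369995e-03, -4.31125724e+01, -2.44481868e+01,  7.15090334e-02,
        4.83068044e-02,  4.78986544e-05]), 'tool_pos': array([209.1425061 , 481.55697349, 248.73801338]), 'tcp_rot': array([3.14153915e+00, 1.11554829e-05, 2.73185447e+00]), 'contact_force': array([-1.01223145,  0.30110701, -0.10395024]), 'moment': array([ 0.00421097,  0.0661015 , -0.00198835]), 'grip_width': 91.80666477569591}
```

View pics/scene1.png

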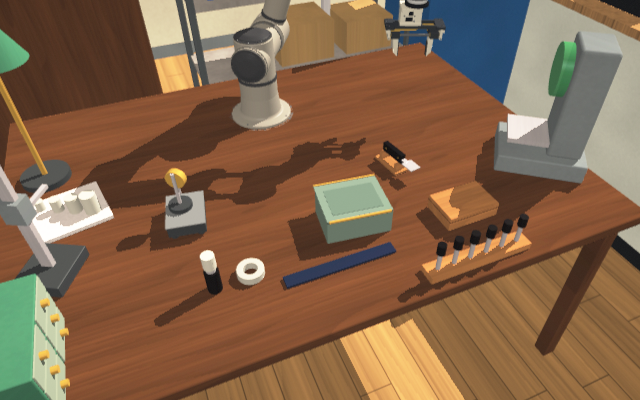

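View pics/side1.png

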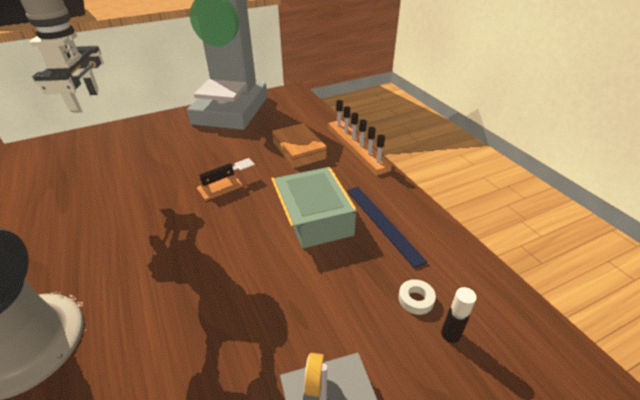

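Scene: lifter handle about (395,153), blade tip about (418,167), case top around (352,197). Side: handle (216,173), tip (253,163), case (314,195). Next I enlarge both for exact points.

```bash
python3 - <<'E'
import cv2,numpy as np
a=cv2.imread("pics/scene1.png")[130:250,300:430];b=cv2.imread("pics/side1.png")[140:260,190:370]
f=lambda i,k:cv2.resize(i,None,fx=k,fy=k,interpolation=cv2.INTER_CUBIC)
a=f(a,3);b=f(b,2.2222)
A=np.zeros((600,800,3),np.uint8)
a=f(cv2.imread("pics/scene1.png")[135:245,305:430],3.2);b=f(cv2.imread("pics/side1.png")[145:255,190:360],2.35)
A[:a.shape[0],:400]=a[:,:400];A[:b.shape[0],400:400+b.shape[1]]=b[:,:400]
c=f(cv2.imread("pics/scene1.png")[135:175,370:430],6);d=f(cv2.imread("pics/side1.png")[150:190,190:260],5.7)
A[360:600,:360]=c;A[360:360+d.shape[0],400:400+d.shape[1]]=d[:, :400]
cv2.imwrite("pics/z1.png",A)
E
```

```text
(no output)
```

View pics/z1.png

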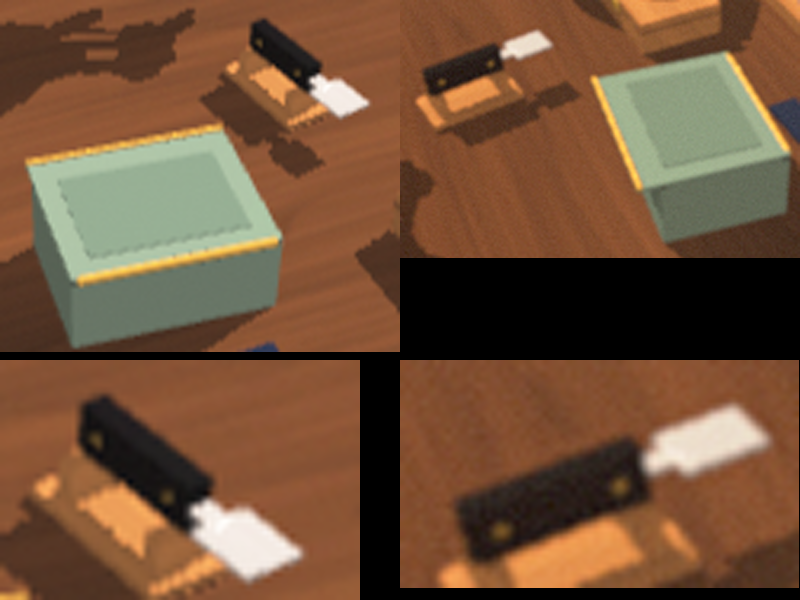

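```bash
python3 - <<'E'
from h import *
D=dict(scene=[("lipL",313.4,185.6,79),("lipR",374.4,175,79),("hL",330,223.1,79),("hR",392.5,210.3,79),("tipA",420,166.8,46.5),("tipB",411.7,171.7,46.5),("hb",385.3,141.7,60),("hf",403.8,156.7,60)],
side=[("lipR",273,178.2,79),("lipL",292.1,225,79),("hR",329.6,168,79),("hL",356,209.7,79),("tipA",248.8,157.9,46.5),("tipB",254.9,163.7,46.5),("hb",200,174.6,60),("hf",231.6,163.5,60)])
for n in D:
    c=capture(n)
    for k,u,v,z in D[n]: print(n,k,ray(c,u,v,z).round(1))
E
```

```text
scene lipL [547.7  -7.9  79. ]
scene lipR [573.5 168.6  79. ]
scene hL [702.4 -23.6  79. ]
scene hR [723.7 145.3  79. ]
scene tipA [558.  332.1  46.5]
scene tipB [568.6 297.3  46.5]
scene hb [416.9 288.   60. ]
scene hf [509.5 302.5  60. ]
side lipR [575.9 165.9  79. ]
side lipL [551.8 -11.7  79. ]
side hR [722.4 141.3  79. ]
side hL [700.9 -30.   79. ]
side tipA [562.5 329.   46.5]
side tipB [568.5 293.7  46.5]
side hb [417.8 291.9  60. ]
side hf [507. 304.  60.]
```

Both views agree within about 4 mm: grip near (462,296), lifter yaw about 0.165, lip middle near (562,79), case yaw about -0.14. Sizes check out: 152 mm depth, 179 mm width, 103 mm from grip to tip. I'll grasp 18 mm forward on the handle, to shorten the lever.

```bash
python3 -m handwheel '[[[45,-30,-16],[0,0,0.096]],[[45,-30,-16],[0,0,0.096]],[[45,-30,-16],[0,0,0.096]],[[45,-30,-16],[0,0,0.096]],[[45,-31,-16],[0,0,0.096]],[[46,-31,-16],[0,0,0.096]],[[0,0,0],[0,0,0]],[[0,0,0],[0,0,0]]]' 0
python3 - <<'E'
from h import *
c=capture("wrist");cv2.imwrite("pics/w1.png",c["img"][:,:,::-1])
o=get_obs();print(o["tool_pos"],o["tcp_rot"],o["joint_positions"].round(2))
print(c["cam_to_world"].round(2).tolist())
for t in ["lifter_grip","lifter_tip","rest"]:
    for r in spot_in(t,"wrist")[:2]: print(t,round(r["score"],2),w(c,r["xyz"]).round(0))
for P in [(462.5,296.5,60),(564.5,313,46.5),(418,289,60),(507,303.5,60)]: print(P,np.round(proj(c,P)))
E
```

```text
time: 2.3
tool_pos: [479.8, 299.7, 152.7]
tcp_rot: [3.141, -0.001, -2.977]
contact_force: [0.8, 0.8, 0.1]
grip_width: 91.8
[479.4434498  300.16612766 152.98903536] [ 3.14117290e+00 -2.08281809e-04 -2.97544905e+00] [ 0.42  0.51  1.55  0.    1.09 -1.31]
[[-0.16, -0.95, -0.28, 404.46], [0.99, -0.16, -0.05, 287.67], [0.0, -0.28, 0.96, 288.13], [0.0, 0.0, 0.0, 1.0]]
lifter_grip 0.67 [474. 303.  58.]
lifter_tip 0.97 [481. 297.  61.]
rest 0.7 [452. 288.   3.]
(462.5, 296.5, 60) [318. 193.]
(564.5, 313, 46.5) [318. 291.]
(418, 289, 60) [318. 138.]
(507, 303.5, 60) [318. 243.]
```

View pics/w1.png

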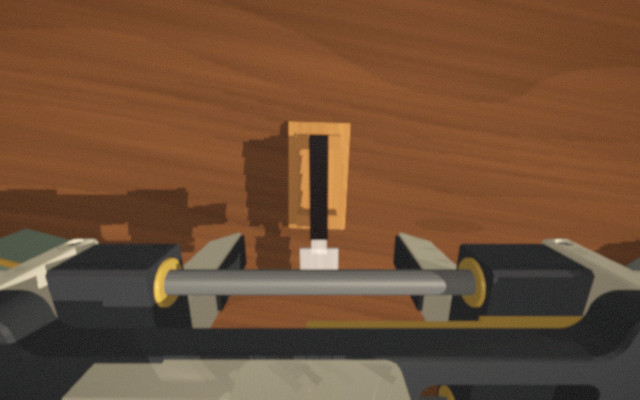

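The wrist view shows the handle from (319,136) to (319,240), as predicted (138 to 243) and upright in the image, so it is aligned. Going down and closing.

```bash
python3 -m handwheel '[[[0,0,-30],[0,0,0]],[[0,0,-30],[0,0,0]],[[0,0,-25],[0,0,0]],[[0,0,-12],[0,0,0]],[[0,0,-8],[0,0,0]],[[0,0,0],[0,0,0]],[[0,0,0],[0,0,0]]]' 0
python3 -m handwheel '[[[0,0,0],[0,0,0]],[[0,0,0],[0,0,0]],[[0,0,0],[0,0,0]],[[0,0,0],[0,0,0]],[[0,0,0],[0,0,0]],[[0,0,0],[0,0,0]],[[0,0,0],[0,0,0]],[[0,0,0],[0,0,0]]]' 1
```

```text
time: 3.38
tool_pos: [480.6, 299.8, 48.6]
tcp_rot: [3.141, 0.001, -2.975]
contact_force: [-0.1, -0.1, 0.1]
grip_width: 91.8
time: 4.38
tool_pos: [480.2, 299.5, 47.7]
tcp_rot: [-3.142, -0.0, -2.975]
contact_force: [0.5, -1.8, 0.9]
grip_width: 16.2
```

```bash
python3 -m handwheel '[[[0,0,6],[0,0,0]],[[0,0,14],[0,0,0]],[[0,0,20],[0,0,0]],[[0,0,20],[0,0,0]],[[0,0,0],[0,0,0]],[[0,0,0],[0,0,0]],[[0,0,0],[0,0,0]]]'
python3 -m handwheel '[[[-6,-20,0],[0,0,-0.03]],[[-6,-20,0],[0,0,-0.03]],[[-6,-20,0],[0,0,-0.03]],[[-6,-20,0],[0,0,-0.03]],[[-5,-20,0],[0,0,-0.03]],[[-4,-20,0],[0,0,-0.03]],[[-4,-20,0],[0,0,-0.03]],[[0,-20,0],[0,0,-0.03]],[[0,-20,0],[0,0,-0.03]],[[0,-24,0],[0,0,-0.035]],[[0,0,0],[0,0,0]],[[0,0,0],[0,0,0]]]'
python3 - <<'E'
from h import *
ims=[]
for n in ["scene","side"]:
    c=capture(n);ims.append(c["img"])
    o=get_obs();T=o["tool_pos"];x=np.array([np.cos(-.14),np.sin(-.14),0])
    print(n,T.round(1),o["tcp_rot"].round(3),o["contact_force"],o["grip_width"],"tip exp",np.round(proj(c,T+85.4*x+[0,0,-1.5])))
    for t in ["lifter_tip","lifter_grip","flap_lip"]:
        for r in spot_in(t,n)[:1]: print(t,round(r["score"],2),w(c,r["xyz"]).round(0))
f=lambda i,k:cv2.resize(i,None,fx=k,fy=k,interpolation=cv2.INTER_CUBIC)
a=f(ims[0][90:240,280:413],3);b=f(ims[1][110:260,200:333],3)
cv2.imwrite("pics/s2.png",np.hstack([a,b])[:,:,::-1])
E
```

```text
time: 5.25
tool_pos: [479.7, 299.3, 106.9]
tcp_rot: [-3.141, -0.002, -2.975]
contact_force: [0.4, -0.5, -2.5]
grip_width: 15.8
time: 6.75
tool_pos: [443.1, 95.7, 107.7]
tcp_rot: [3.141, -0.0, 3.003]
contact_force: [-0.1, 0.4, -0.6]
grip_width: 15.9
scene [443.1  96.  107.7] [ 3.141 -0.     3.003] [-0.84808757  0.07996118 -2.72184297] 16.07586977944905 tip exp [341. 166.]
lifter_tip 0.57 [488.  92. 108.]
lifter_grip 0.68 [489.  92. 101.]
flap_lip 0.63 [644.  66.  77.]
side [443.1  96.1 107.7] [ 3.141 -0.     3.004] [-0.44035281 -0.12787267 -1.0495155 ] 16.026825019897238 tip exp [265. 194.]
lifter_tip 0.86 [489.  96. 110.]
lifter_grip 0.94 [486.  95. 111.]
flap_lip 0.77 [629.  50.  81.]
```

View pics/s2.png

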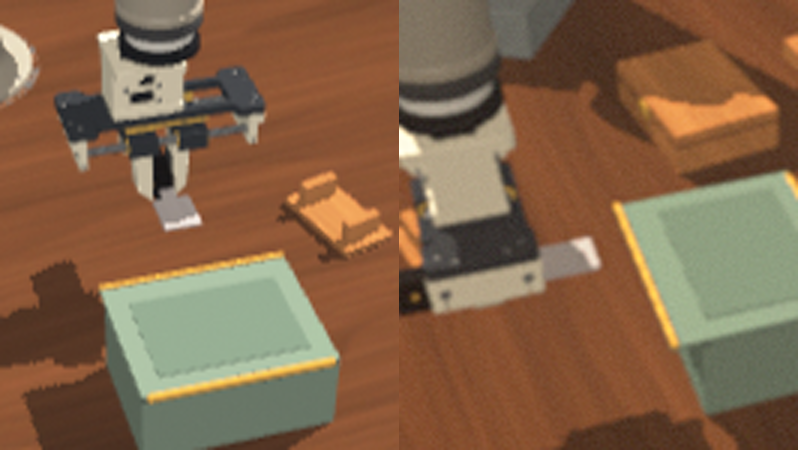

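Lifter is level in the grip: the blade end shows at scene (341,166) and side (265,194), both as predicted. Now I lower, pitch the nose down slightly (so contact is at the lip edge, shorter lever) and slide under by about 18 mm.

```bash
python3 -m handwheel '[[[0,0,-10],[0.003,0.02,0]],[[0,0,-10],[0.003,0.02,0]],[[0,0,-10],[0.003,0.02,0]],[[0,0,-5],[0.002,0.02,0]],[[0,0,0],[0,0,0]],[[0,0,0],[0,0,0]]]'
python3 -m handwheel '[[[7,-1,0],[0,0,0]],[[7,-1,0],[0,0,0]],[[7,-1,0],[0,0,0]],[[7,-1,0],[0,0,0]],[[7,-1,0],[0,0,0]],[[7,-1,0],[0,0,0]],[[6,-1,0],[0,0,0]],[[4,-0.5,0],[0,0,0]],[[0,0,0],[0,0,0]],[[0,0,0],[0,0,0]],[[0,0,0],[0,0,0]]]'
python3 - <<'E'
from h import *
ims=[]
for n in ["scene","side"]:
    c=capture(n);ims.append(c["img"])
o=get_obs();print(o["tool_pos"],o["tcp_rot"],o["contact_force"])
f=lambda i,k:cv2.resize(i,None,fx=k,fy=k,interpolation=cv2.INTER_CUBIC)
a=f(ims[0][110:210,290:390],4);b=f(ims[1][140:240,230:330],4)
cv2.imwrite("pics/s3.png",np.hstack([a,b])[:,:,::-1])
E
```

```text
time: 7.9
tool_pos: [443.3, 95.5, 72.8]
tcp_rot: [-3.142, -0.081, 3.003]
contact_force: [-1.1, -1.2, -1.5]
grip_width: 15.8
time: 9.28
tool_pos: [495.0, 88.1, 72.8]
tcp_rot: [-3.141, -0.081, 3.003]
contact_force: [0.2, 1.4, -0.7]
grip_width: 16.0
[495.03251749  88.10821337  72.78829728] [-3.1415042  -0.0807942   3.00285783] [-0.59683285 -0.41853271 -1.030949  ]
```

View pics/s3.png

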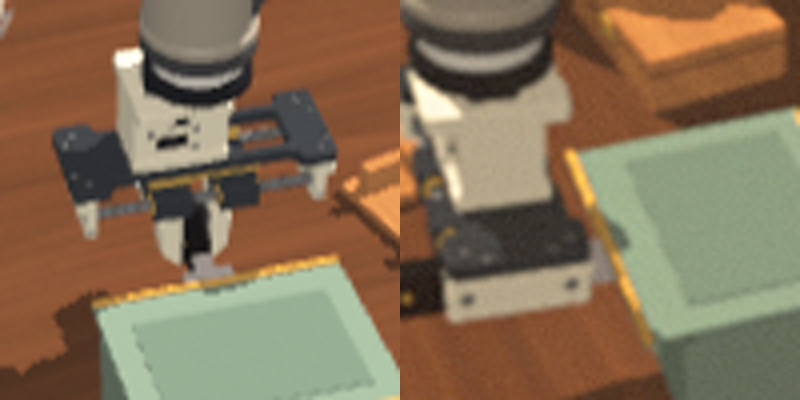

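The blade end is hidden under the lip, with no contact force. Lifting slowly to contact.

```bash
python3 -m handwheel '[[[0,0,2],[0,0,0]],[[0,0,2],[0,0,0]],[[0,0,2],[0,0,0]],[[0,0,2],[0,0,0]],[[0,0,1],[0,0,0]],[[0,0,1],[0,0,0]],[[0,0,1],[0,0,0]],[[0,0,1],[0,0,0]]]'
python3 -m handwheel '[[[0,0,1],[0,0,0]],[[0,0,1],[0,0,0]],[[0,0,1],[0,0,0]],[[0,0,1],[0,0,0]]]'
```

```text
time: 10.38
tool_pos: [495.2, 88.0, 84.4]
tcp_rot: [-3.141, -0.081, 3.003]
contact_force: [2.6, 0.8, -6.6]
grip_width: 15.8
time: 10.88
tool_pos: [495.1, 88.1, 89.0]
tcp_rot: [-3.141, -0.081, 3.003]
contact_force: [0.8, 0.2, -3.5]
grip_width: 15.9
```

```bash
python3 -m handwheel '[[[0,0,1],[0,0,0]],[[0,0,1.5],[0,0,0]],[[0,0,1.5],[0,0,0]],[[0,0,2],[0,0,0]],[[0,0,2],[0,0,0]],[[0,0,2],[0,0,0]],[[0,0,2],[0,0,0]],[[0,0,2],[0,0,0]],[[0,0,2],[0,0,0]],[[0,0,1],[0,0,0]],[[0,0,0],[0,0,0]],[[0,0,0],[0,0,0]]]'
python3 - <<'E'
from h import *
ims=[]
for n in ["scene","side"]:
    c=capture(n);ims.append(c["img"])
    o=get_obs();T=o["tool_pos"];print(o["contact_force"].round(1),T.round(1))
    x=np.array([.99,-.14,0]);y=np.array([.14,.99,0]);L=np.array([562.2,78.7,75]);H=L+152*x
    for a in (0,.1,.165,.25):  # expected top corner pixels of the lip by angle
        e=H+np.array([0,0,0])-152*np.cos(a)*x+[0,0,152*np.sin(a)+4]
        print(n,a,np.round(proj(c,e-90*y),1),np.round(proj(c,e+90*y),1))
f=lambda i,k:cv2.resize(i,None,fx=k,fy=k,interpolation=cv2.INTER_CUBIC)
a=f(ims[0][110:210,290:390],4);b=f(ims[1][140:240,230:330],4)
cv2.imwrite("pics/s4.png",np.hstack([a,b])[:,:,::-1])
E
```

```text
time: 12.38
tool_pos: [495.1, 88.1, 105.8]
tcp_rot: [-3.142, -0.081, 3.003]
contact_force: [0.5, 0.4, -3.0]
grip_width: 16.0
[ 0.5  0.  -2.6] [495.2  88.1 105.8]
scene 0 [312.8 186.2] [374.4 175.3]
scene 0.1 [312.7 182.2] [374.7 171.3]
scene 0.165 [312.7 179.8] [375.1 168.9]
scene 0.25 [312.8 176.8] [375.6 165.9]
[-0.2  0.2 -2. ] [495.2  88.1 105.8]
side 0 [290.9 224.9] [272.3 177.9]
side 0.1 [290.9 219.7] [272.1 172.9]
side 0.165 [291.2 216.2] [272.3 169.6]
side 0.25 [292.1 211.5] [272.9 165.2]
```

View pics/s4.png

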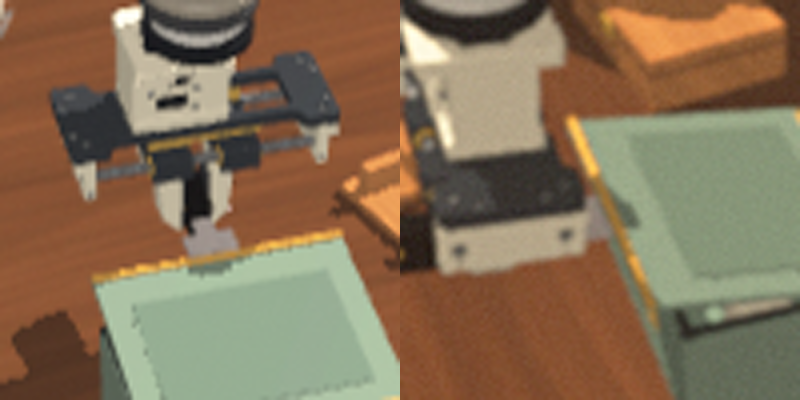

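Flap free: lip corners at scene (314,179), (375,168) and side (273,169) match about 0.165 rad, and a gap shows at the right end of the case. Settle, then check everything stands still.

```bash
python3 -m handwheel '[[[0,0,0],[0,0,0]],[[0,0,0],[0,0,0]],[[0,0,0],[0,0,0]],[[0,0,0],[0,0,0]],[[0,0,0],[0,0,0]],[[0,0,0],[0,0,0]],[[0,0,0],[0,0,0]],[[0,0,0],[0,0,0]]]'
python3 - <<'E'
from h import *
for n in ["scene","side"]:
    c=capture(n);a=cv2.imread(f"pics/{n}1.png")[:,:,::-1]
    for t in ["plate","indicator","plug","ringgauge","gaugebox"]:
        print(n,t,[w(c,r["xyz"]).round(0) for r in spot_in(t,n)[:1]])
    s4=cv2.imread("pics/s4.png")[:,:,::-1]
    s4=cv2.resize(s4[:,:400] if n=="scene" else s4[:,400:],(100,100),interpolation=cv2.INTER_AREA)
    k=c["img"][110:210,290:390] if n=="scene" else c["img"][140:240,230:330]
    print("change since last pic",np.abs(k.astype(int)-s4).mean())
print(get_obs()["contact_force"],get_obs()["grip_width"])
bot.close_job()
E
```

```text
time: 13.48
tool_pos: [495.1, 88.1, 105.7]
tcp_rot: [-3.141, -0.081, 3.003]
contact_force: [-0.0, 0.5, -3.2]
grip_width: 15.8
scene plate [array([ 507., -355.,   51.])]
scene indicator [array([ 457., -358.,   86.])]
scene plug [array([ 743., -339.,   68.])]
scene ringgauge [array([ 726., -246.,   20.])]
scene gaugebox [array([750., 356.,  49.])]
change since last pic 1.23
side plate [array([ 504., -332.,   49.])]
side indicator [array([ 444., -363.,  149.])]
side plug [array([ 718., -348.,   67.])]
side ringgauge [array([ 716., -251.,   24.])]
side gaugebox [array([725., 334.,  49.])]
change since last pic 2.2552666666666665
[ 1.30006313  0.04730526 -2.76679253] 15.669808392710527
the job is handed in; nothing more can be done
```

I took the lifter off its rest, slid the blade about 17 mm under the lip and lifted until the seal broke. I handed the job in at about 13.6 s, holding the flap open on the blade; no verdict is reported.

My last checks:
- **Flap:** the lip corners fit an opening of about 0.165 rad, or 25 mm, and a gap shows at the end of the case. One corner in the side view was hard to read and suggested nearer 0.10 rad, the lower limit; the other three fit 0.165.
- **Seal and load:** the downward force peaked at about 6.6 N as the seal gave way. It then stayed at about 3 N, the weight of the lifter plus the flap.
- **Stillness and grip:** the arm pose held steady over the last second and the pictures hardly changed. The fingers stayed on the 16 mm handle, at about 103 mm height, with the gripper tilted 0.08 rad.
- **Bystanders:** the plate, indicator, plug, ring gauge and gauge box were all found within measurement noise of where they started. I did not measure the straight edge again; the arm never went near it.

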